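# Set the tube mixer four clicks up and start it

## Robot

A 6-joint arm with a two-finger parallel gripper is mounted at the origin on the work surface. World frame = base frame: x ahead of the robot, y to its left, z up, the work surface at z = 0. Lengths are in mm, angles in degrees, forces in N, time in s.
With the tool pointing down it reaches from about 275 to 850 mm from the base axis. Payload 5.2 kg.
Tool frame: the origin (TCP) lies at the very end of the fingers, on their centre line; the grasp point (between the pads) lies 19 mm behind it (arm.tcp_to_grasp is the distance from the TCP to the grasp point, in mm); z points along the fingers, y is the line along which they close (so a half turn about z gives the same grasp; the last joint's range is limited). The gripper opens to 85 mm and grips with 20 to 120 N. Pads are 22 mm wide; open, the fingers measure 114 mm over their backs; the gripper's body (76 mm by 85 mm) begins 54 mm behind the grasp point. The pads swing forward as they close: fully open they stand 13 mm farther back than shut.
Start: joints at [52.724, 14.817, 87.949, -0, 77.235, -11.62], TCP at [238.121, 495.786, 231.31] pointing down, gripper open.
Joint ranges: [-179.93, 179.93], [-52.35, 119.4], [10.71, 147.94], [-69.91, 249.91], [12.55, 155.21], [-178.61, 178.61]. Speed limits (degrees/s): [147.25, 147.25, 180, 180, 180, 180].

## Interface

Orientations are given as a 3x3 rotation matrix whose columns are the frame's x, y, z axes.
In Python, from plant import telemetry, eyes, order, arm gives the robot as it stands.
- The arm moves only by the shell command python3 -m creep 'ROWS' [FORCE]. ROWS is JSON, a list of rows, each an object with "dp": the shift along the tool's x, y, z each as a share of 20 cm, from -1 to 1, a list of three; "dr": the turn, a rotation vector about the tool's x, y, z each as a share of 180 degrees, from -1 to 1, a list of three; "gripper": the gripper command: -1 is fully open, 1 is shut, values between are in proportion. In form: [{"dp": [tx, ty, tz], "dr": [rx, ry, rz], "gripper": gripper}, ...]. A call has 1 to 10 rows; each row shifts and turns the commanded pose from where the row before left it, along the tool's axes as they then stand; what a row does not reach is not made up. A row lasts 1/8 s, in which the tool goes at most 62.5 mm and 10.7 degrees, less where a joint would pass 70% of its speed; a pose out of reach is approached as far as the arm can. A call with a number of a shift or a turn outside -1 to 1 is refused whole. A call with a gripper value outside its range is refused whole. The fingers move at their own pace and stop on an object; FORCE is the grip in N (left out, the last holds). Time passes only in rows, so rows that do not move let the fingers close. It gives the time, the measured TCP pose, the force, the opening and the grip force at its end, in the units of the state.
- telemetry.observe(): the state, without advancing time (a new reading comes with each control period).
- eyes.get_image(name): name is "scene" or "side" or "wrist"; returns a dict with "frame" (420x560x3 uint8, red, green, blue), "z_map" (420x560 float32, mm along the optical axis (not along the pixel's ray), 0 where there is no reading), "vfov" (degrees; the focal length in pixels is half the picture's height over the tangent of half this angle, whatever the lens; pixels are square), "cx", "cy" (the principal point, pixels), "rvec" (rotation vector, rad) and "tvec" (3), from world to camera coordinates, as OpenCV has them; the wrist camera has in their place "T_tool_cam" (4x4, takes a point from camera to tool coordinates, whose origin is the TCP and whose axes are the flange's). Camera axes: x right, y down, z forward; pixel columns grow to the right and rows downward; lengths in mm; the calibration is good to about 2 mm. A picture is of the moment at which its call begins: read the wrist's pose just before it.
- order.job_done(): hands the job in; it is judged then, once.
The state is a dict: "t": time; "joint_positions": joint angles; "dq": joint speeds; "joint_torque": joint torques, N m; "ee_pos": TCP position; "orientation": TCP orientation; "contact_force": force on the tool from outside, world axes, zero at the start; "moment": the same for the moment, N m; "grip_width": opening from 0.0 (shut) to 1.0 (fully open); "finger_force": force on a finger pad.
Only numpy, scipy, OpenCV 4.12 (cv2) and the standard library are available. Lean on these libraries where they do the work, as an engineer would, in place of code of your own. Each camera call takes 0.05 s, during which the arm holds its last target. There are 200 camera calls.

## Task

On the tube mixer, push the big dial's pointer round with a fingertip, without pinching it, until the dial has turned exactly four clicks clockwise seen from above, and let it rest there a moment. Only then press the round start button fully down with a fingertip and let it come up again. Leave the small knob and everything standing about where they are, and finish clear of everything.

Things in the scene. Friction and masses are not known exactly. Their poses are not given: they have to be found in the camera images.
- mixer: the tube mixer: a fixed white housing 270 (x) x 360 (y) x 60 mm tall, origin at the centre of its underside, -x is its near, control side. The flat control panel is the near half of its top, 60 mm above the bench, with three controls in a row along its y axis, 65 mm to the near side of its centre and 110 mm apart; which control sits at which place varies. A block of capped tubes, 24 mm tall with caps to 35 mm, stands on the far half of the top
- dial_center (a point): centre of the big speed dial's disc on its vertical turning axis, at the disc's top face (13 mm above the panel). The white disc is 90 mm in diameter, too wide for most grippers, and sits on a 104 mm thin fixed collar with 12 tick marks, one per click (30 degrees); the longer tick is where the pointer starts
- pointer_tip (a point): outer end of the dial's raised radial pointer, on its top edge. The pointer is a black bar 12 mm thick and 22 mm tall (its top is 35 mm above the panel), from 8 to 45 mm off the dial's axis, with a thin white line along its top. It turns with the dial
- speed_dial (a joint): angle of the speed dial in rad, 0 at the start, growing CLOCKWISE seen from above. It has a click stop every 0.5236 rad (30 degrees): halfway between stops it snaps over to the next and then rests within about 2 degrees of it. About 4 to 8 N pushed sideways on the pointer 36 mm off the axis carries it over a click. End stops at -1.2 and 4.4 rad
- pointer_push_side: the 6 mm thick half of the pointer bar on its counter-clockwise side, whose 37 x 22 mm flat flank is pushed to turn the dial clockwise; origin on the dial's axis, 10 mm below dial_center
- pointer_lead_side: the other 6 mm thick half of the pointer bar, on its clockwise side, same size; origin as above
- start_button (a joint): travel of the start button in m, 0 released, 0.006 fully down; a spring takes 4.5 N to hold it fully down and lifts it again when released
- start_button_top (a point): centre of the start button's top face, a round grey cap 30 mm in diameter on a white housing; it is pressed straight down
- timer_mark (a point): outer end of the white line on top of the small timer knob: a black bar knob 34 mm in diameter, 16 mm from the knob's axis and 44 mm above the panel. It turns freely and is to be left alone
- reagent: closed amber jar, 34 mm diameter, 52 mm tall, standing on the mixer's far deck; bystander, origin at the centre of its underside
- tumbler: small open glass, 40 mm rim, 45 mm tall, standing on the mixer's far deck; bystander, origin under its centre
- ice_bucket: white foam box 240 x 190 x 140 mm open at the top, on the bench left of the mixer; bystander, origin under its centre
- tip_box: pipette-tip box 122 x 87 x 55 mm on the bench right of the mixer; bystander, origin under its centre
- lilac_box: flat closed box 72 x 102 x 36 mm on the bench, far right; bystander, origin under its centre
- tube_rack: white block 50 x 110 x 30 mm with eight holes, on the bench near the robot; bystander, origin under its centre
- wash_bottle: white bottle 60 mm diameter, 150 mm tall, on the bench, near left; bystander, origin under its centre

How it is judged (in metres and radians):
On the way, in this order (a step that is already met when the one before it is completed fails the run):
1. the dial rests four clicks clockwise of its start (value of joint speed_dial between 1.88496 and 2.30383 rad and velocity of joint speed_dial between -0.3 and 0.3 rad/s), for 0.3 s.
2. the start button is pressed fully down (value of joint speed_dial between 1.88496 and 2.30383 rad and value of joint start_button above 0.0045 m), for 0.05 s.
At the end, for the whole second after the job is handed in: The dial rests in the fourth click stop clockwise of its start (2.09 rad, within 0.4 of a click), the start button has been pressed at least 4.5 mm after that and is up again (within 1.5 mm), the small knob's mark is within 6 mm and every bystander within 20 mm of where it was (value of joint speed_dial between 1.88496 and 2.30383 rad and value of joint start_button below 0.0015 m and velocity of joint speed_dial between -0.1 and 0.1 rad/s and distance of timer_mark from where it was at the start of the episode below 0.006 m and distance of each of reagent, tumbler, ice_bucket, tip_box, lilac_box, tube_rack, wash_bottle from where it was at the start of the episode below 0.02 m); the robot touches nothing.
It fails at once if the start button is pressed while the dial is not four clicks round (value of joint start_button above 0.0035 m and not (value of joint speed_dial between 1.88496 and 2.30383 rad)).
It fails at once if the dial's pointer is pinched from both sides (contact force between the fingers and pointer_push_side above 1.5 N and contact force between the fingers and pointer_lead_side above 1.5 N).
It fails at once if the small knob is turned (distance of timer_mark from where it was at the start of the episode above 0.006 m).
It fails at once if a bystander is lifted, knocked or pushed away (distance of any of reagent, tumbler, ice_bucket, tip_box, lilac_box, tube_rack, wash_bottle from where it was at the start of the episode above 0.02 m).
It also fails if it takes over 56 s, if anything falls off the work surface, if the arm or the gripper's body presses on something with over 40 N, if the wrist force passes 120 N, or if a joint passes its speed limit or range.

## Working session

There is one attempt and no reset: what is moved stays moved. The work goes in short steps, Python scripts to look and compute and a shell command to move; the robot and the scene stay as the last step left them, time stands still between calls to the robot, and variables do not carry over. Pictures are saved under pics/ and viewed, at most 10 in all, crops included, and the job is handed in when it is done.

```bash
mkdir -p pics; ls; cat > h.py <<'E'
import numpy as np, cv2
from plant import telemetry, eyes, order, arm
def cam(name):
    s=telemetry.observe(); d=eyes.get_image(name)
    f=d["frame"].shape[0]/2/np.tan(np.radians(d["vfov"])/2)
    if "T_tool_cam" in d:
        T=np.eye(4);T[:3,:3]=s["orientation"];T[:3,3]=s["ee_pos"];T=T@np.array(d["T_tool_cam"])
        R=T[:3,:3];o=T[:3,3]
    else:
        Rc=cv2.Rodrigues(np.array(d["rvec"],float))[0];R=Rc.T;o=-R@np.array(d["tvec"],float).ravel()
    return dict(img=d["frame"],z=d["z_map"],f=f,c=(d["cx"],d["cy"]),R=R,o=o)
def cloud(k):
    h,w=k["z"].shape;u,v=np.meshgrid(np.arange(w),np.arange(h))
    p=np.stack([(u-k["c"][0])/k["f"],(v-k["c"][1])/k["f"],np.ones((h,w))],-1)*k["z"][...,None]
    P=p@k["R"].T+k["o"];P[k["z"]==0]=np.nan;return P
def plane(k,u,v,z):
    d=k["R"]@np.array([(u-k["c"][0])/k["f"],(v-k["c"][1])/k["f"],1]);return k["o"]+d*(z-k["o"][2])/d[2]
def save(k,n): cv2.imwrite("pics/"+n+".png",cv2.cvtColor(k["img"],cv2.COLOR_RGB2BGR))
E
python3 - <<'E'
from h import *
for n in("scene","side"):
    k=cam(n);save(k,n);np.savez(n,**k);print(n,k["o"].round(),k["R"][:,2].round(2))
s=telemetry.observe();print(s)
E
```

```text
pics
scene [1099. -837. 1231.] [-0.38  0.55 -0.74]
side [ 235. -822.  894.] [ 0.23  0.7  -0.67]
{'t': 0.1, 'joint_positions': array([ 5.27230073e+01,  1.48561309e+01,  8.80045036e+01, -7.72660922e-04,
        7.72384067e+01, -1.16192622e+01]), 'dq': array([-0.04192927, -0.07610683, -0.13301457,  0.05788642, -0.10539229,
        0.05625602]), 'joint_torque': array([ 4.57203219e-03, -4.46968174e+01, -2.91247630e+01, -1.48598442e-04,
        6.19631624e-03, -1.43956117e-05]), 'ee_pos': array([237.82186271, 495.37654738, 230.550152  ]), 'orientation': array([[-9.01397825e-01,  4.32990630e-01, -1.03649026e-03],
       [ 4.32991741e-01,  9.01396826e-01, -1.38343736e-03],
       [ 3.35273619e-04, -1.69581915e-03, -9.99998506e-01]]), 'contact_force': array([-0.11425878, -0.4960913 , -0.11402265]), 'moment': array([-0.04657485,  0.00135672, -0.00073986]), 'finger_force': 0.0, 'grip_width': 1.0000251631028636}
```

View pics/scene.png

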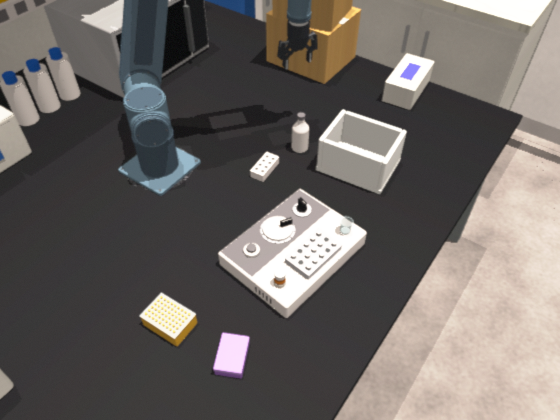

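View pics/side.png

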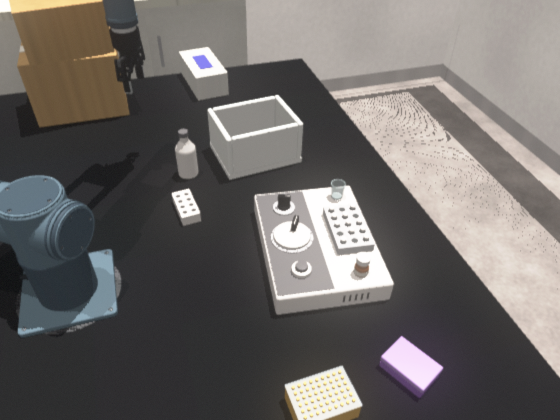

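The scene view shows the dial in the middle at (279,229), with its black pointer toward (291,222). The timer knob is at (302,206) and the button at (252,249). The side view has them at (292,237), (284,203) and (302,268).

```bash
python3 - <<'E'
from h import *
for n,box in(("scene",(215,185,370,310)),("side",(245,180,390,310))):
    k=dict(np.load(n+".npz"));P=cloud(k);x0,y0,x1,y1=box
    S=np.zeros(P.shape[:2],bool);S[y0:y1,x0:x1]=1
    g=k["img"].max(-1);Z=P[...,2]
    top=S&(abs(Z-60)<5)
    xy=P[top][:,:2].astype(np.float32);r=cv2.minAreaRect(xy);print(n,"housing",r,np.median(Z[top]))
    up=S&(Z>66)&(Z<110)
    m,l,st,ce=cv2.connectedComponentsWithStats(up.astype(np.uint8))
    for i in range(1,m):
        if st[i,4]>8:
            q=P[l==i];print(" ",ce[i].round(),st[i,4],np.median(q,0).round(),"z90",np.percentile(q[:,2],[50,95]).round())
    # white ellipses/ pointer
    c=k["img"][y0:y1,x0:x1];cv2.imwrite(f"pics/{n}_c.png",cv2.cvtColor(cv2.resize(c,None,fx=5,fy=4.6 if 0 else 4.6),cv2.COLOR_RGB2BGR)) if 0 else cv2.imwrite(f"pics/{n}_c.png",cv2.cvtColor(cv2.resize(c,None,fx=4.5,fy=4.5,interpolation=cv2.INTER_CUBIC),cv2.COLOR_RGB2BGR))
    q=P[S&(Z>83)&(Z<100)&(g<110)]
    print(q.shape)
    for a in P[S&(Z>80)&(g<90)].round().astype(int)[::3]:print(a,end=" ")
    print()
E
```

```text
scene housing ((598.4745483398438, -46.542724609375), (362.2620849609375, 272.1885681152344), 82.3944091796875) 60.19369036650119
  [302. 207.] 182 [552.  66.  77.] z90 [ 77. 105.]
  [278. 228.] 611 [540. -38.  73.] z90 [73. 95.]
  [346. 225.] 191 [699.  75.  93.] z90 [ 93. 107.]
  [313. 253.] 1510 [676. -63.  84.] z90 [84. 95.]
  [252. 250.] 177 [ 524. -150.   75.] z90 [75. 85.]
  [280. 281.] 123 [ 657. -198.   84.] z90 [ 84. 109.]
(73, 3)
[535  79 103] [536  72 104] [544  77 104] [543  67 109] [533  71  94] [544  71 102] [543  68  99] [533  73  84] [548  66  99] [537  72  83] [551  66  97] [560  69 100] [554  62  98] [565  61 105] [555  60  96] [563  64  97] [556  65  88] [550  64  80] [560  65  86] [556  61  82] [563  67  81] [558  -3  92] [555 -14  96] [562  -8  95] [546 -26  96] [552 -20  96] [555  -8  85] [543 -32  96] [545 -20  85] [554 -18  90] [558  -8  83] [547 -33  95] [548 -19  82] [557 -16  85] [545 -25  81] 
side housing ((595.369873046875, -45.1131591796875), (363.3153076171875, 269.8515625), 82.53164672851562) 60.45933523423264
  [337. 188.] 231 [695.  70.  93.] z90 [ 93. 106.]
  [284. 203.] 271 [544.  66.  77.] z90 [ 77. 105.]
  [348. 228.] 1795 [665. -69.  84.] z90 [84. 96.]
  [292. 234.] 844 [531. -39.  73.] z90 [73. 94.]
  [361. 267.] 208 [ 638. -199.   85.] z90 [ 85. 108.]
  [301. 268.] 258 [ 514. -151.   74.] z90 [74. 84.]
(119, 3)
[534  77 104] [544  72 105] [535  77 100] [539  67 107] [531  74 100] [537  69 103] [544  65 104] [553  67 100] [532  70  99] [541  71  97] [547  64 101] [555  65  98] [533  71  95] [540  69  95] [547  64  97] [555  63  96] [532  69  93] [540  69  92] [546  62  96] [555  65  91] [535  70  88] [543  67  89] [549  64  90] [533  70  85] [540  69  85] [546  63  88] [554  61  88] [537  67  83] [545  67  82] [553  64  82] [551  61  82] [546 -24  89] [541 -32  94] [539 -29  89] [537 -29  87] [535 -29  83] [539 -31  80]
```

View pics/scene_c.png

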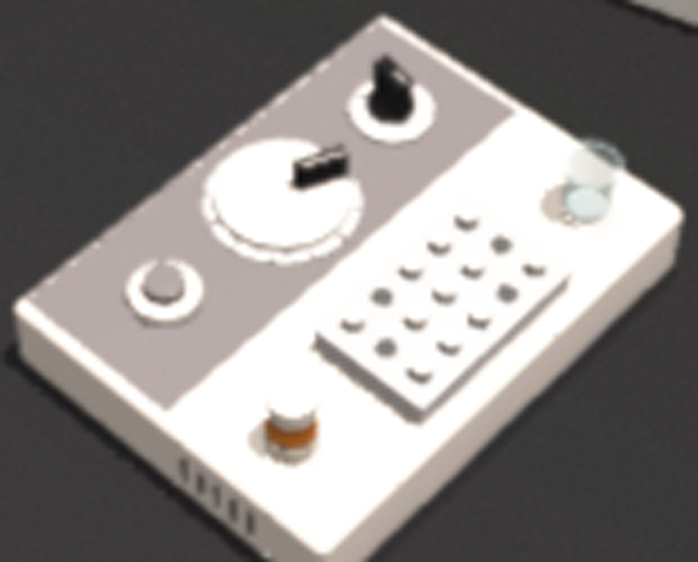

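View pics/side_c.png

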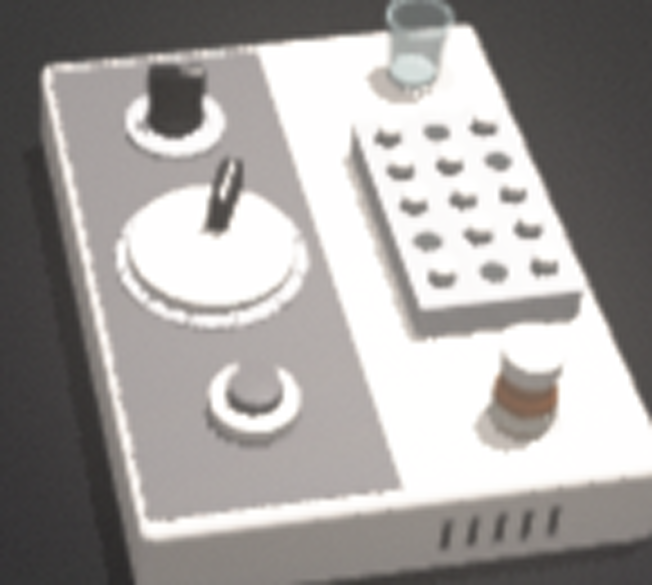

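The crops show the pointer aimed away from the robot and to its left, with the timer knob on the left and the button on the right. From the housing fit, the dial is near (533,-38), the timer near (547,72) and the button near (518,-148). The heights (73, 95 and 84) match the sizes given. Next I close the gripper and fly above the start point.

```bash
python3 -m creep '[{"dp":[-0.232,-0.163,0],"dr":[0,0,0],"gripper":1},{"dp":[-0.232,-0.163,0],"dr":[0,0,0],"gripper":1},{"dp":[-0.232,-0.163,0],"dr":[0,0,0],"gripper":1},{"dp":[-0.232,-0.163,0],"dr":[0,0,0],"gripper":1},{"dp":[-0.232,-0.163,0],"dr":[0,0,0],"gripper":1},{"dp":[-0.232,-0.163,0],"dr":[0,0,0],"gripper":1},{"dp":[-0.232,-0.163,0],"dr":[0,0,0],"gripper":1},{"dp":[-0.232,-0.163,0],"dr":[0,0,0],"gripper":1},{"dp":[-0.232,-0.163,0],"dr":[0,0,0],"gripper":1},{"dp":[-0.232,-0.163,0],"dr":[0,0,0],"gripper":1}]' 20
python3 -m creep '[{"dp":[0,0,0],"dr":[0,0,0.055],"gripper":1},{"dp":[0,0,0],"dr":[0,0,0.055],"gripper":1},{"dp":[0,0,0],"dr":[0,0,0.055],"gripper":1},{"dp":[0,0,0],"dr":[0,0,0.055],"gripper":1},{"dp":[0,0,0],"dr":[0,0,0.055],"gripper":1},{"dp":[0,0,0],"dr":[0,0,0.055],"gripper":1},{"dp":[0,0,0],"dr":[0,0,0.055],"gripper":1},{"dp":[0,0,0],"dr":[0,0,0],"gripper":1},{"dp":[0,0,0],"dr":[0,0,0],"gripper":1}]'
python3 - <<'E'
from h import *
k=cam("wrist");save(k,"w1");np.savez("w1",**k);print(k["o"],telemetry.observe())
E
```

```text
t: 1.35
ee_pos: [515.7, -0.7, 231.0]
orientation: [[-0.901, 0.433, -0.0], [0.433, 0.901, 0.0], [0.001, 0.0, -1.0]]
contact_force: [0.5, 0.2, -0.4]
grip_width: 0.004
finger_force: 0.0
t: 2.48
ee_pos: [515.1, 1.0, 231.1]
orientation: [[0.083, 0.997, -0.0], [0.997, -0.083, 0.0], [0.0, -0.001, -1.0]]
contact_force: [-0.4, 1.1, 0.7]
grip_width: 0.003
finger_force: 0.0
[520.48715778  66.82781938 373.25191722] {'t': 2.525, 'joint_positions': array([-1.23033401e+01,  1.12335227e+01,  9.26309981e+01, -7.02138050e-05,
        7.61546484e+01, -7.50155634e+00]), 'dq': array([-0.04858135, -0.04888685,  0.00667367, -0.05817319,  0.04878432,
        0.67375053]), 'joint_torque': array([ 4.10390912e-04, -4.06571352e+01, -2.88466716e+01, -2.40563104e-04,
        4.22706056e-03, -2.18624464e-02]), 'ee_pos': array([515.10936435,   1.06065247, 231.15846127]), 'orientation': array([[ 8.37085809e-02,  9.96490224e-01, -3.27135456e-04],
       [ 9.96490277e-01, -8.37085623e-02,  7.01292155e-05],
       [ 4.24990390e-05, -3.31857718e-04, -9.99999944e-01]]), 'contact_force': array([ 0.50526453,  0.31205494, -0.02546635]), 'moment': array([-0.01745182, -0.04115038,  0.02132975]), 'finger_force': 0.0, 'grip_width': -0.0005762872944442217}
```

View pics/w1.png

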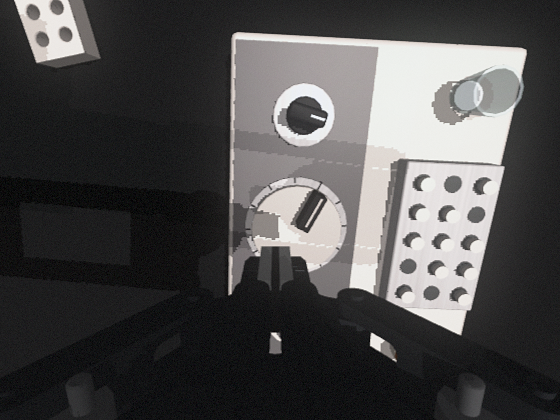

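The wrist view shows the pointer's black bar from (300,229) to (322,194) on the disc, whose collar spans columns 246–348. The closed fingertips are at about (275,250). Next I compute the pointer's world geometry.

```bash
python3 - <<'E'
from h import *
k=dict(np.load("w1.npz"));P=cloud(k);Z=P[...,2];g=k["img"].max(-1)
S=np.zeros(g.shape,bool);S[182:240,288:335]=1
m=S&(Z>86)&(Z<100)
print("pix",m.sum(),np.nanmedian(Z[m]))
q=np.array([plane(k,u,v,95)[:2] for v,u in zip(*np.where(m&(g<90)|m))],np.float32)
r=cv2.minAreaRect(q);print("pointer rect",r,cv2.boxPoints(r).round(1).tolist())
# collar: boundary of bright ring vs grey at z~61, disc points by height
d=(Z>70)&(Z<76)&(np.hypot(P[...,0]-533,P[...,1]+38)<60)
p=P[d][:,:2].astype(np.float32);print("disc",cv2.minEnclosingCircle(p),np.nanmedian(Z[d]))
t=(Z>62)&(Z<110)&(np.hypot(P[...,0]-547,P[...,1]-71)<30)
print("timer",np.nanmean(P[t],0))
s=S*0
f=np.zeros(g.shape,bool);f[240:300,240:310]=1
for v in (249,252,256,262,270):
    row=[(u,int(Z[v,u]),P[v,u,:2].round().tolist()) for u in range(245,306,4)]
    print(v,row)
E
```

```text
pix 586 94.32675282593681
pointer rect ((546.1685791015625, -13.147310256958008), (37.64582824707031, 13.579099655151367), 57.71715545654297) [[530.4000244140625, -25.399999618530273], [541.9000244140625, -32.70000076293945], [562.0, -0.8999999761581421], [550.5, 6.400000095367432]]
disc ((532.4341430664062, -36.37828826904297), 44.84457778930664) 72.45328939948843
timer [546.04842289  72.61883664  75.2607614 ]
249 [(245, 60, [478.0, -57.0]), (249, 60, [483.0, -58.0]), (253, 61, [487.0, -58.0]), (257, 71, [492.0, -54.0]), (261, 238, [510.0, 13.0]), (265, 238, [511.0, 13.0]), (269, 237, [513.0, 12.0]), (273, 239, [515.0, 13.0]), (277, 238, [517.0, 12.0]), (281, 238, [519.0, 12.0]), (285, 239, [520.0, 12.0]), (289, 238, [522.0, 12.0]), (293, 73, [528.0, -56.0]), (297, 70, [533.0, -58.0]), (301, 73, [537.0, -57.0]), (305, 72, [541.0, -58.0])]
252 [(245, 60, [478.0, -61.0]), (249, 60, [482.0, -61.0]), (253, 62, [487.0, -61.0]), (257, 63, [491.0, -61.0]), (261, 242, [510.0, 13.0]), (265, 241, [511.0, 12.0]), (269, 241, [513.0, 12.0]), (273, 241, [515.0, 12.0]), (277, 241, [517.0, 12.0]), 
[... 779 characters left out ...]
.0]), (269, 252, [513.0, 12.0]), (273, 253, [515.0, 13.0]), (277, 252, [517.0, 12.0]), (281, 252, [518.0, 12.0]), (285, 252, [520.0, 12.0]), (289, 252, [522.0, 12.0]), (293, 244, [524.0, 8.0]), (297, 244, [525.0, 8.0]), (301, 244, [527.0, 8.0]), (305, 244, [529.0, 7.0])]
270 [(245, 250, [503.0, 9.0]), (249, 251, [505.0, 9.0]), (253, 251, [506.0, 9.0]), (257, 251, [508.0, 9.0]), (261, 259, [510.0, 12.0]), (265, 260, [512.0, 13.0]), (269, 260, [514.0, 13.0]), (273, 260, [515.0, 12.0]), (277, 259, [517.0, 12.0]), (281, 260, [518.0, 12.0]), (285, 260, [520.0, 12.0]), (289, 260, [521.0, 12.0]), (293, 252, [523.0, 8.0]), (297, 251, [525.0, 7.0]), (301, 251, [526.0, 7.0]), (305, 251, [528.0, 7.0])]
```

Center is (532,-36) and the pointer angle is 57.7°. The TCP already stands at the right start spot: 36 mm out, 19 mm behind the radial line, and 27° before the pointer. I'll descend and begin the arc.

```bash
python3 -m creep '[{"dp":[0,0,0.19],"dr":[0,0,0],"gripper":1},{"dp":[0,0,0.19],"dr":[0,0,0],"gripper":1},{"dp":[0,0,0.19],"dr":[0,0,0],"gripper":1},{"dp":[0,0,0.185],"dr":[0,0,0],"gripper":1},{"dp":[0,0,0],"dr":[0,0,0],"gripper":1}]'
python3 -m creep '[{"dp":[0.0076,0.016,0],"dr":[0,0,0.0278],"gripper":1},{"dp":[0.0076,0.016,0],"dr":[0,0,0.0278],"gripper":1},{"dp":[0.0076,0.016,0],"dr":[0,0,0.0278],"gripper":1},{"dp":[0.0076,0.016,0],"dr":[0,0,0.0278],"gripper":1},{"dp":[0.0076,0.016,0],"dr":[0,0,0.0278],"gripper":1},{"dp":[0.0076,0.016,0],"dr":[0,0,0.0278],"gripper":1},{"dp":[0.0076,0.016,0],"dr":[0,0,0.0278],"gripper":1},{"dp":[0.0076,0.016,0],"dr":[0,0,0.0278],"gripper":1},{"dp":[0.0076,0.016,0],"dr":[0,0,0.0278],"gripper":1},{"dp":[0.0076,0.016,0],"dr":[0,0,0.0278],"gripper":1}]'
python3 - <<'E'
from h import *
k=cam("wrist");save(k,"w2");np.savez("w2",**k)
E
```

```text
t: 3.15
ee_pos: [512.8, 1.5, 77.9]
orientation: [[0.085, 0.996, -0.006], [0.996, -0.085, 0.001], [0.001, -0.006, -1.0]]
contact_force: [-1.0, 0.0, 0.2]
grip_width: 0.002
finger_force: 0.0
t: 4.4
ee_pos: [550.9, -0.3, 82.6]
orientation: [[0.82, 0.572, 0.003], [0.572, -0.82, -0.001], [0.002, 0.002, -1.0]]
contact_force: [-0.7, 0.3, 0.4]
grip_width: 0.002
finger_force: 0.0
```

View pics/w2.png

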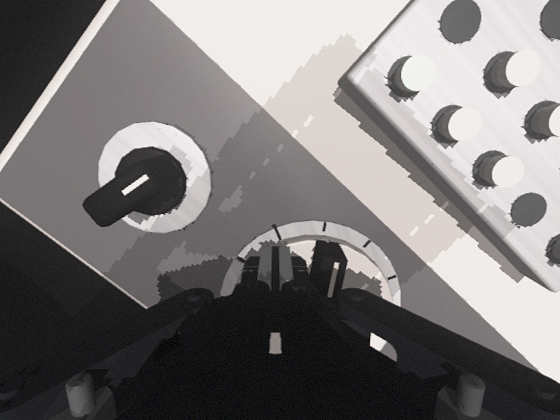

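The pointer has turned one click and now lies parallel to the fingers, just ahead of them at (328,265), pushed from one side only. I'll continue.

```bash
python3 -m creep '[{"dp":[0.0076,0.016,0],"dr":[0,0,0.0278],"gripper":1},{"dp":[0.0076,0.016,0],"dr":[0,0,0.0278],"gripper":1},{"dp":[0.0076,0.016,0],"dr":[0,0,0.0278],"gripper":1},{"dp":[0.0076,0.016,0],"dr":[0,0,0.0278],"gripper":1},{"dp":[0.0076,0.016,0],"dr":[0,0,0.0278],"gripper":1},{"dp":[0.0076,0.016,0],"dr":[0,0,0.0278],"gripper":1}]'
python3 -m creep '[{"dp":[0.0076,0.016,0],"dr":[0,0,0.0278],"gripper":1},{"dp":[0.0076,0.016,0],"dr":[0,0,0.0278],"gripper":1},{"dp":[0.0076,0.016,0],"dr":[0,0,0.0278],"gripper":1},{"dp":[0.0076,0.016,0],"dr":[0,0,0.0278],"gripper":1},{"dp":[0.0076,0.016,0],"dr":[0,0,0.0278],"gripper":1},{"dp":[0.0076,0.016,0],"dr":[0,0,0.0278],"gripper":1},{"dp":[0.0076,0.016,0],"dr":[0,0,0.0278],"gripper":1}]'
python3 - <<'E'
from h import *
k=cam("wrist");save(k,"w3");np.savez("w3",**k)
E
```

```text
t: 5.2
ee_pos: [566.1, -14.4, 82.1]
orientation: [[0.996, 0.087, 0.002], [0.087, -0.996, -0.0], [0.002, 0.001, -1.0]]
contact_force: [0.5, -0.6, 0.3]
grip_width: 0.001
finger_force: 0.0
t: 6.08
ee_pos: [572.5, -38.1, 82.1]
orientation: [[0.865, -0.501, 0.002], [-0.501, -0.865, -0.001], [0.002, -0.001, -1.0]]
contact_force: [0.4, 0.8, 0.2]
grip_width: -0.001
finger_force: 0.0
```

View pics/w3.png

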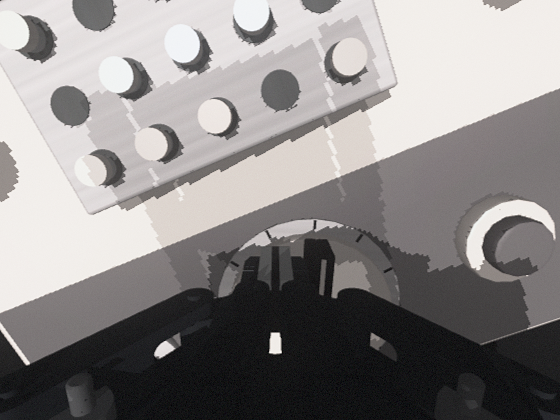

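The pointer is parallel to the fingers again (320,265), so it's at three clicks, about 90°. The fourth needs to pass 105°: five more 5° rows (113°), then back off and lift.

```bash
python3 -m creep '[{"dp":[0.0076,0.016,0],"dr":[0,0,0.0278],"gripper":1},{"dp":[0.0076,0.016,0],"dr":[0,0,0.0278],"gripper":1},{"dp":[0.0076,0.016,0],"dr":[0,0,0.0278],"gripper":1},{"dp":[0.0076,0.016,0],"dr":[0,0,0.0278],"gripper":1},{"dp":[0.0076,0.016,0],"dr":[0,0,0.0278],"gripper":1},{"dp":[0,0,0],"dr":[0,0,0],"gripper":1},{"dp":[0,-0.05,0],"dr":[0,0,0],"gripper":1},{"dp":[0,0,-0.2],"dr":[0,0,0],"gripper":1},{"dp":[0,0,-0.2],"dr":[0,0,0],"gripper":1},{"dp":[0,0,-0.1],"dr":[0,0,0],"gripper":1}]'
python3 - <<'E'
from h import *
k=cam("wrist");save(k,"w4");np.savez("w4",**k);P=cloud(k);Z=P[...,2];print(telemetry.observe()["ee_pos"])
for n,k in(("wrist",k),("side",cam("side")),("scene",cam("scene"))):
    P=cloud(k);Z=P[...,2]
    m=(Z>90)&(Z<99)&(np.hypot(P[...,0]-532,P[...,1]+36)<52);q=P[m][:,:2].astype(np.float32)
    if len(q)>3:
        r=cv2.minAreaRect(q);c=q.mean(0);print(n,len(q),r,"dir",np.degrees(np.arctan2(c[1]+36,c[0]-532.2)))
    b=(Z>74)&(Z<90)&(np.hypot(P[...,0]-518,P[...,1]+147)<25)
    if b.sum()>5: print(" button",b.sum(),cv2.minEnclosingCircle(P[(Z>78)&b][:,:2].astype(np.float32)),np.percentile(Z[b],[50,90]))
E
```

```text
t: 7.38
ee_pos: [577.1, -48.8, 183.2]
orientation: [[0.575, -0.818, 0.004], [-0.818, -0.575, -0.001], [0.003, -0.003, -1.0]]
contact_force: [0.8, -0.1, 0.6]
grip_width: 0.001
finger_force: 0.0
[578.00076872 -49.07092433 185.35495298]
wrist 767 ((545.9146118164062, -60.38758087158203), (12.222065925598145, 36.898841857910156), 27.526473999023438) dir -60.20147
 button 1270 ((518.986083984375, -145.7428741455078), 14.880809783935547) [81.20293927 82.20780711]
side 75 ((543.4454345703125, -59.386070251464844), (14.453317642211914, 39.59170913696289), 26.87879753112793) dir -66.225334
 button 132 ((518.1915283203125, -145.92140197753906), 15.820307731628418) [81.14388253 83.78649241]
scene 43 ((546.0685424804688, -59.876487731933594), (11.603775978088379, 39.118804931640625), 27.032846450805664) dir -59.637943
 button 97 ((520.119873046875, -147.67446899414062), 14.919120788574219) [80.49675442 83.96920923]
```

View pics/w4.png

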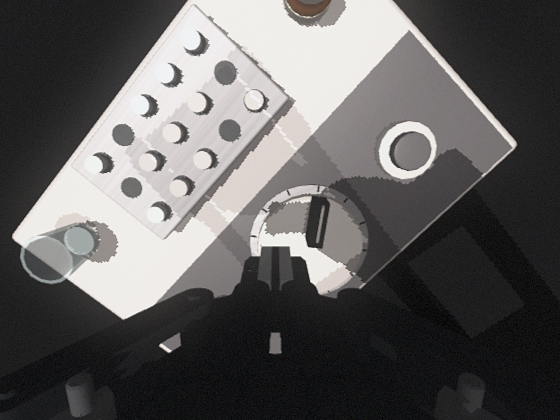

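The pointer is at -62.5°, i.e. turned 120.2°, which is exactly four clicks. In the picture it points to (318,200), toward the button at (410,150). All three views put the button top at (519,-146, z≈82). I'll move above it.

```bash
python3 -m creep '[{"dp":[0.0757,0.1733,0],"dr":[0,0,0],"gripper":1},{"dp":[0.0757,0.1733,0],"dr":[0,0,0],"gripper":1},{"dp":[0.0757,0.1733,0],"dr":[0,0,0],"gripper":1},{"dp":[0,0,0.15],"dr":[0,0,0],"gripper":1},{"dp":[0,0,0.15],"dr":[0,0,0],"gripper":1},{"dp":[0,0,0.15],"dr":[0,0,0],"gripper":1},{"dp":[0,0,0],"dr":[0,0,0],"gripper":1},{"dp":[0,0,0],"dr":[0,0,0],"gripper":1}]'
```

```text
t: 8.52
ee_pos: [516.3, -145.8, 90.5]
orientation: [[0.573, -0.82, -0.0], [-0.82, -0.573, 0.0], [-0.0, 0.0, -1.0]]
contact_force: [0.3, -0.5, 1.1]
grip_width: -0.0
finger_force: 0.0
```

```bash
python3 -m creep '[{"dp":[0.0078,-0.011,0.02],"dr":[0,0,0],"gripper":1},{"dp":[0,0,0.02],"dr":[0,0,0],"gripper":1},{"dp":[0,0,0.015],"dr":[0,0,0],"gripper":1},{"dp":[0,0,0.01],"dr":[0,0,0],"gripper":1},{"dp":[0,0,0.01],"dr":[0,0,0],"gripper":1},{"dp":[0,0,0],"dr":[0,0,0],"gripper":1}]'
```

```text
t: 9.28
ee_pos: [519.3, -146.1, 76.0]
orientation: [[0.573, -0.82, 0.001], [-0.82, -0.573, -0.0], [0.001, -0.001, -1.0]]
contact_force: [0.4, 0.7, 5.9]
grip_width: -0.002
finger_force: 3.2
```

```bash
python3 -m creep '[{"dp":[0,0,0.008],"dr":[0,0,0],"gripper":1},{"dp":[0,0,0],"dr":[0,0,0],"gripper":1},{"dp":[0,0,0],"dr":[0,0,0],"gripper":1}]'
```

```text
t: 9.65
ee_pos: [519.4, -146.1, 75.8]
orientation: [[0.573, -0.82, 0.002], [-0.82, -0.573, -0.001], [0.002, -0.001, -1.0]]
contact_force: [-3.3, 1.6, 17.5]
grip_width: -0.003
finger_force: 8.6
```

The button is at its hard stop: 17.5 N and no further travel. I'll lift clear and check.

```bash
python3 -m creep '[{"dp":[0,0,-0.05],"dr":[0,0,0],"gripper":1},{"dp":[0,0,-0.2],"dr":[0,0,0],"gripper":1},{"dp":[0,0,-0.25],"dr":[0,0,0],"gripper":1},{"dp":[0,0,-0.25],"dr":[0,0,0],"gripper":1},{"dp":[-0.2,0,0],"dr":[0,0,0],"gripper":1},{"dp":[-0.2,0,0],"dr":[0,0,0],"gripper":1},{"dp":[0,0,0],"dr":[0,0,0],"gripper":1},{"dp":[0,0,0],"dr":[0,0,0],"gripper":1}]'
python3 - <<'E'
from h import *
for n in("wrist","side","scene"):
    k=cam(n);P=cloud(k);Z=P[...,2]
    m=(Z>90)&(Z<99)&(np.hypot(P[...,0]-532,P[...,1]+36)<52);q=P[m][:,:2].astype(np.float32)
    if len(q)>3: print(n,len(q),cv2.minAreaRect(q))
    b=(Z>74)&(Z<90)&(np.hypot(P[...,0]-518,P[...,1]+147)<12)
    if b.sum()>5: print(" button",b.sum(),np.percentile(Z[b],[50,90]))
    t=(Z>62)&(Z<110)&(np.hypot(P[...,0]-547,P[...,1]-71)<30)
    if t.sum()>5: print(" timer",np.nanmean(P[t],0))
E
```

```text
t: 10.65
ee_pos: [473.1, -80.6, 223.7]
orientation: [[0.573, -0.82, 0.0], [-0.82, -0.573, -0.0], [0.0, 0.0, -1.0]]
contact_force: [0.3, -0.9, -0.6]
grip_width: 0.003
finger_force: 0.0
wrist 635 ((545.701416015625, -60.470184326171875), (12.559724807739258, 36.80430603027344), 28.18094253540039)
 button 650 [81.48767758 82.44420478]
 timer [546.75438576  64.45640917  78.69842688]
side 74 ((543.3603515625, -59.13795471191406), (15.563759803771973, 38.903812408447266), 27.89573860168457)
 button 68 [81.76736171 83.65707825]
 timer [545.04167232  63.5457071   77.24692495]
scene 45 ((546.3299560546875, -60.797157287597656), (12.060389518737793, 37.59394836425781), 28.630586624145508)
 button 46 [82.31140435 84.2867437 ]
 timer [550.66536657  66.66564925  78.07342661]
```

The dial is still at four clicks, the button is up, and the arm is clear. I never touched the timer knob.

```bash
python3 -c "
from plant import order; print(order.job_done())"
```

```text
the job is handed in; nothing more can be done
None
```

The dial measured four clicks clockwise (about 120°), the start button was pressed to its stop and came back up, the arm finished clear, and the job is handed in; no verdict was returned.

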